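Slide the printing blocks home into their fitting slots

ROBOT

A 7-joint arm with a two-finger parallel gripper is mounted at the origin on the work surface. World frame = base frame: x ahead of the robot, y to its left, z up, the work surface at z = 0. Lengths are in m, angles in rad, forces in N, time in s.
With the tool pointing down it reaches from about 0.35 to 0.9 m from the base axis. Payload 7.2 kg.
Tool frame: the origin (TCP) lies midway between the tips of the shut fingers; the grasp point (between the pads) lies 19 mm behind it; z points along the fingers, y is the line along which they close (so a half turn about z gives the same grasp; the last joint's range is limited). The gripper opens to 88 mm and grips with 3 to 60 N. Pads are 20 mm wide; open, the fingers measure 115 mm over their backs; the gripper's body (75 mm by 178 mm) begins 61 mm behind the grasp point.
Start: joints at [-1.284, 0.411, -0.013, 1.596, 0.006, 1.134, -0.082], TCP at [0.217, 0.586, 0.223] pointing down, gripper open.
Joint ranges: [-2.95, 2.95], [-0.29, 1.99], [-1.47, 1.44], [0.14, 2.54], [-1.03, 4.17], [0.13, 1.85], [-2.86, 2.86]. Speed limits (rad/s): [2.39, 2.39, 3.01, 3.01, 3.14, 3.14, 3.14].

INTERFACE

Orientations are given as a unit quaternion [x, y, z, w].
In Python, from cell import monitor, cams, r gives the robot as it stands.
- The arm moves only by the tool carry_out, never from a script. Its argument "deltas" is text: rows parted by semicolons, each of 7 numbers parted by spaces: the shift along the tool's x, y, z in cm, then the turn, a rotation vector about the tool's x, y, z in degrees, then the opening, from -1 (shut) to 1 (fully open). A call has 1 to 10 rows; each row shifts and turns the commanded pose from where the row before left it, along the tool's axes as they then stand; what a row does not reach is not made up. A row lasts 1/10 s, in which the tool goes at most 50 mm and 8.59 degrees, less where a joint would pass 70% of its speed; a pose out of reach is approached as far as the arm can. A call is refused whole if a number of a shift passes 5 or a number of a turn 8.59, either way. A call with a gripper value outside its range is refused whole. The fingers move at their own pace and stop on an object; "newtons" is the grip in N (left out, the last holds). Time passes only in rows, so rows that do not move let the fingers close. It gives the time, the measured TCP pose, the force, the opening and the grip force at its end, in the units of the state.
- monitor.get_obs(): the state, without advancing time (a new reading comes with each control period).
- cams.grab_frame(name): name is "scene" or "top" or "wrist"; returns a dict with "pixels" (384x512x3 uint8, red, green, blue), "depth" (384x512 float32, m along the optical axis (not along the pixel's ray), 0 where there is no reading), "fx", "fy", "cx", "cy" (pixels), "xyz" and "orientation" of the camera in the world. Camera axes: x right, y up, looking along -z (the intrinsics and any distortion apply to the point x, -y, -z); pixel columns grow to the right and rows downward; lengths in m; the calibration is good to about 2 mm. A picture is of the moment at which its call begins.
- r.hand_in(): hands the job in; it is judged then, once.
The state is a dict: "t": time; "joint_pos": joint angles; "dq": joint speeds; "effort": joint torques, N m; "tool_pos": TCP position; "tool_rot": TCP orientation; "ft_force": force on the tool from outside, world axes, zero at the start; "ft_torque": the same for the moment, N m; "width": finger opening in m; "grip_force": force on a finger pad.
Only numpy, scipy, OpenCV 4.12 (cv2) and the standard library are available. Lean on these libraries where they do the work, as an engineer would, in place of code of your own. Each camera call takes 0.05 s, during which the arm holds its last target. There are 200 camera calls.

TASK

Push the two loose wooden printing blocks across the board, without lifting them, and let each drop into the slot that is made for its width, so that it lies level on the slot's ledges with its top flush with the board; the third slot stays empty. Leave the tin, the brush jar and the cup where they stand.

Things in the scene. Friction and masses are not known exactly. Their poses are not given: they have to be found in the camera images.
- board: Fixed plywood board on which the blocks slide, 700 mm wide (y) x 230 mm deep (x), flat, top 42 mm above the table. Origin at table height under the middle of its far edge, where the slots begin; x towards the slots, z up; the board spans x -230 to 0, y -350 to 350 mm. The three slot boxes stand along this edge at 141 mm pitch about its middle, in any order.
- block_narrow_center (a point): A loose flat printing block of plain light wood, 90 mm wide (its y) x 100 mm long (its x) x 20 mm thick, about 0.12 kg, lying flat on the board: too big for the gripper, so it has to be pushed. This point is its centre, half-way up; x along its length, roughly towards the slots (within about 20 degrees), z up.
- block_wide_center (a point): A loose flat printing block of plain light wood, 122 mm wide (its y) x 100 mm long (its x) x 20 mm thick, about 0.16 kg, lying flat on the board: too big for the gripper, so it has to be pushed. This point is its centre, half-way up; x along its length, roughly towards the slots (within about 20 degrees), z up.
- slot_narrow_seat (a point): Seat point of a fixed wooden slot box (140 mm wide outside): its open mouth is at the board's far edge. Slot 96 mm wide, 108 mm long; side and back walls rise 12 mm above the board, 5 mm lead-ins at the mouth. 9 mm side ledges 20 mm below the board's top; open between them (78 mm). Made for the 90 mm block. Point: 54 mm past the edge, mid-width, 10 mm below the board's top; x into the slot.
- slot_middle_seat (a point): Seat point of a wooden slot box (140 mm wide outside): its open mouth is at the board's far edge. Slot 112 mm wide, 108 mm long; side and back walls rise 12 mm above the board, 5 mm lead-ins at the mouth. 9 mm side ledges 20 mm below the board's top; open between them (94 mm). For a 106 mm block; stays empty. Point: 54 mm past the edge, mid-width, 10 mm below the board's top; x into the slot.
- slot_wide_seat (a point): Seat point of a fixed wooden slot box (140 mm wide outside): its open mouth is at the board's far edge. Slot 128 mm wide, 108 mm long; side and back walls rise 12 mm above the board, 5 mm lead-ins at the mouth. 9 mm side ledges 20 mm below the board's top; open between them (110 mm). Made for the 122 mm block. Point: 54 mm past the edge, mid-width, 10 mm below the board's top; x into the slot.
- tin: A small loose steel tin, 44 mm across and 45 mm high, 0.25 kg, standing on the board near its near edge (between the places where the two blocks lie, 40 to 60 mm in from that edge). Origin at the centre of its underside. Leave it where it stands.
- jar: A loose glass jar, 92 mm across and 110 mm high, with brushes in it up to about 215 mm, standing on the table beside the row of slots. Origin at the centre of its underside. Leave it where it stands.
- cup: A loose white cup, 90 mm across and 58 mm high with a handle, holding wooden wedges up to about 70 mm, standing on the table beside the row of slots. Origin at the centre of its underside. Leave it where it stands.
Not all that is in view belongs to the job. What is shaped like the part that bears block_narrow_center but purple or turquoise is not meant. What is shaped like the part that bears block_wide_center but blue is not meant.

How it is judged:
By the outcome, as a careful person would: the job done as asked, in the order asked, and still so for the second after the job is handed in, with the robot touching nothing.
It also fails if it takes over 72 s, if anything falls off the work surface, if the arm or the gripper's body presses on something with over 40 N, if the wrist force passes 120 N, or if a joint passes its speed limit or range.

## Working session

There is one attempt and no reset: what is moved stays moved. The work goes in short steps, Python scripts to look and compute and a tool call to move; the robot and the scene stay as the last step left them, time stands still between calls to the robot, and variables do not carry over. Pictures are saved under pics/ and viewed, at most 10 in all, crops included, and the job is handed in when it is done.

Besides the shell and the picture viewer there is one more tool, called after ">>>" as name(argument=value, ...) on one line, values as JSON. carry_out: Moves the arm, as the interface text tells. Its arguments: {"type":"object","properties":{"deltas":{"type":"string"},"newtons":{"type":"number"}},"required":["deltas"]}

```bash
mkdir -p pics
cat > h.py <<'E'
import numpy as np, cv2
from scipy.spatial.transform import Rotation as R
from cell import monitor, cams, r
def grab(n):
    f=cams.grab_frame(n); return f
def ray(f,u,v):
    d=np.stack([(np.asarray(u)-f['cx'])/f['fx'],-(np.asarray(v)-f['cy'])/f['fy'],-np.ones(np.shape(u))],-1)
    return R.from_quat(f['orientation']).apply(d)
def onplane(f,u,v,z):
    d=ray(f,np.atleast_1d(u).astype(float),np.atleast_1d(v).astype(float)); o=np.array(f['xyz'])
    return o+d*((z-o[2])/d[:,2])[:,None]
def cloud(f):
    v,u=np.mgrid[:384,:512]; d=ray(f,u.ravel(),v.ravel())
    return (np.array(f['xyz'])+d*f['depth'].ravel()[:,None]).reshape(384,512,3)
E
python3 - <<'E'
from h import *
for n in ['top','scene']:
    f=grab(n); cv2.imwrite(f'pics/{n}0.png',f['pixels'][:,:,::-1]); np.savez(f'{n}0.npz',**f)
    print(n,f['xyz'],f['orientation'],f['fx'],f['fy'],f['cx'],f['cy'],[k for k in f])
print(monitor.get_obs())
E
```

```text
top [ 0.39381991 -0.02936873  1.28702482] [-0.02117013  0.02537973  0.70921769 -0.70421443] 413.19403214929804 413.19403214929804 250.81075393593113 187.68837327660907 ['pixels', 'depth', 'fx', 'fy', 'cx', 'cy', 'xyz', 'orientation']
scene [ 0.92138295 -0.73413019  1.02403811] [0.3330521  0.09253271 0.25041989 0.90432509] 466.12490288997054 466.12490288997054 256.9693119104278 190.8888409702153 ['pixels', 'depth', 'fx', 'fy', 'cx', 'cy', 'xyz', 'orientation']
{'t': 0.1, 'joint_pos': array([-1.28416453,  0.41184552, -0.01274711,  1.59693388,  0.00561075,
        1.13428751, -0.08219399]), 'dq': array([-4.72024935e-05, -2.58942106e-04,  2.66236863e-05, -5.63588727e-04,
        3.53625316e-05,  7.36646574e-04, -5.56877913e-04]), 'effort': array([ 2.32792714e-03, -5.89094889e+01,  6.43381979e-01, -2.91710705e+01,
       -5.38579118e-02,  1.44504133e-02,  3.89838340e-05]), 'tool_pos': array([0.21701059, 0.58564386, 0.22188786]), 'tool_rot': array([ 1.76453703e-01,  9.84308678e-01, -7.14910524e-04, -7.89755066e-05]), 'ft_force': array([ 1.0122998, -0.4026507,  0.3755637]), 'ft_torque': array([ 0.04969516, -0.01956728, -0.02797546]), 'grip_force': 0.0, 'width': 0.08814705958695654}
```

View pics/top0.png

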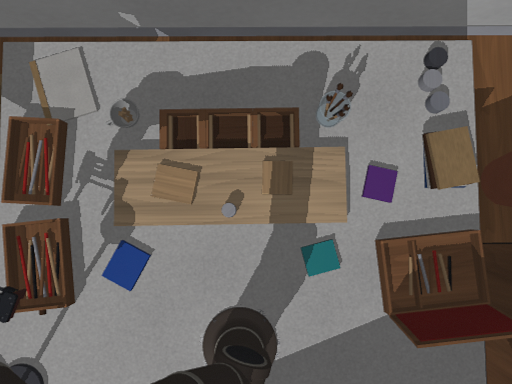

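View pics/scene0.png

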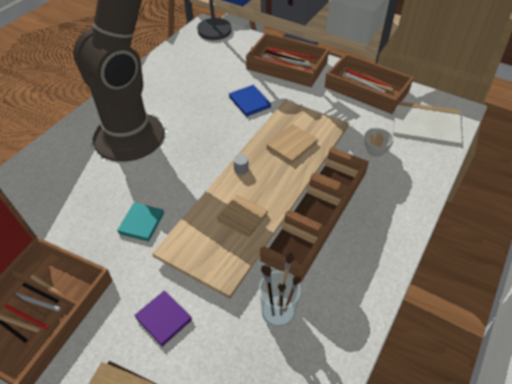

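The top view shows the wide block at (176,182), the narrow block at (278,177) and the tin at (228,210). The slots are at about (184,130), (230,130) and (275,130), the jar at (335,105) and the cup at (124,113). Lookalikes are purple (380,183), turquoise (321,257) and blue (127,265), all off the board and not meant. So the plain-wood blocks at (176,182) and (278,177) are the ones to use.

```bash
python3 - <<'E'
from h import *
f=dict(np.load('top0.npz')); P=cloud(f)
z=P[...,2]
for u,v in [(140,215),(176,182),(278,177),(228,209),(230,130),(207,130),(70,300),(200,300)]: print((u,v),P[v,u].round(4))
# blocks
for nm,(u0,u1,v0,v1) in dict(wide=(140,212,155,210),narrow=(250,305,153,203)).items():
    m=np.zeros(z.shape,np.uint8); m[v0:v1,u0:u1]=(z[v0:v1,u0:u1]>.053)
    n,l,s,c=cv2.connectedComponentsWithStats(m); k=1+np.argmax(s[1:,4]); v,u=np.where(l==k)
    p=P[v,u]; q=onplane(f,u,v,.062)
    rc=cv2.minAreaRect((q[:,:2]*1000).astype(np.float32)); print(nm,s[k],rc,np.median(p[:,2]))
# board
m=(abs(z-.042)<.006).astype(np.uint8); m[:145]=0;m[230:]=0
n,l,s,c=cv2.connectedComponentsWithStats(m); k=1+np.argmax(s[1:,4]); v,u=np.where(l==k)
print('board',s[k],cv2.minAreaRect((onplane(f,u,v,.042)[:,:2]*1000).astype(np.float32)))
# wall profile
for row in (122,130,138): print(row,[(u,int(1000*z[row,u])) for u in range(156,304)if True][::1])
print('wall y', onplane(f,np.arange(156,304,20),np.full(8,130),.054)[:,:2].round(3).tolist())
# far edge fits: board far edge column scan outside slots
E
python3 - <<'E'
import cv2
a=cv2.imread('pics/top0.png')[95:235,105:355]
cv2.imwrite('pics/crop1.png',cv2.resize(a,None,fx=3.2,fy=3.2,interpolation=cv2.INTER_CUBIC))
E
```

```text
(140, 215) [0.396  0.2954 0.0448]
(176, 182) [0.4933 0.1858 0.0582]
(278, 177) [ 0.5063 -0.1185  0.0577]
(228, 209) [0.4114 0.0298 0.0877]
(230, 130) [0.6605 0.0267 0.0034]
(207, 130) [0.6505 0.0939 0.0535]
(70, 300) [0.1444 0.5048 0.0316]
(200, 300) [0.1351 0.1207 0.0014]
wide [ 151  164   47   40 1391] ((488.71746826171875, 190.8792724609375), (123.28282165527344, 99.67445373535156), 78.29873657226562) 0.06297272801207132
narrow [ 262  161   31   34 1006] ((504.6449890136719, -115.27954864501953), (89.58570861816406, 98.68047332763672), 89.48143768310547) 0.06287614672956654
board [  114   145   233    81 14728] ((488.5391540527344, 26.462249755859375), (241.21339416503906, 699.15625), 0.47832828760147095)
122 [(156, -1), (157, -5), (158, 1), (159, 56), (160, 52), (161, 56), (162, 59), (163, 55), (164, 60), (165, 57), (166, 56), (167, 33), (168, 23), (169, 22), (170, 23), (171, 20), (172, -2), (173, 0), (174, 4), (175, 2), (176, 3), (177, 4), (178, 5), (179, 2), (180, 1), (181, 6), (182, 4), (183, 3), (184, 4), (185, 2), (186, 0), (187, 5), (188, 0), (189, 3), (190, 0), (191, 3), (
[... 3686 characters left out ...]
), (250, 30), (251, 57), (252, 58), (253, 53), (254, 54), (255, 59), (256, 55), (257, 56), (258, 20), (259, 22), (260, 0), (261, 8), (262, 5), (263, 1), (264, 5), (265, -1), (266, 4), (267, 3), (268, 4), (269, 6), (270, 3), (271, 5), (272, 3), (273, 0), (274, 3), (275, 2), (276, 1), (277, 2), (278, 0), (279, 3), (280, 3), (281, 2), (282, 0), (283, 3), (284, 0), (285, -1), (286, 1), (287, -1), (288, 3), (289, 4), (290, 23), (291, 22), (292, 23), (293, 27), (294, 46), (295, 55), (296, 59), (297, 53), (298, 54), (299, 3), (300, 0), (301, 2), (302, 1), (303, 2)]
wall y [[0.651, 0.248], [0.651, 0.187], [0.651, 0.127], [0.65, 0.067], [0.65, 0.006], [0.65, -0.054], [0.649, -0.114], [0.649, -0.175]]
```

View pics/crop1.png

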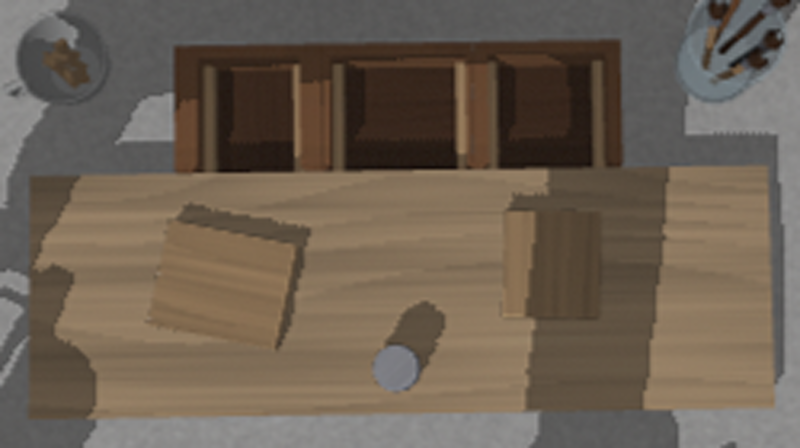

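The crop confirms the wide block at left and the narrow one at right. Slot inner widths at row 130 are about 31, 42 and 36 px at 3 mm, so the left slot (+y) is narrow, the centre is wide and the right is middle. Next I'll refine the board frame.

Run:
```python
from h import *
f=dict(np.load('top0.npz')); P=cloud(f); z=cv2.medianBlur(P[...,2].astype(np.float32),3)
def edge(line,thr,lo,hi):  # first crossing subpixel-ish
    idx=np.where((line[lo:hi-1]>thr)!=(line[lo+1:hi]>thr))[0]; return idx+lo+.5
# near edge rows
us=[u for u in range(122,340)]; pts=[]
for u in us:
    e=edge(z[:,u],.022,215,235)
    if len(e): pts.append(onplane(f,u,e[0],.042)[0,:2])
pts=np.array(pts); a=np.polyfit(pts[:,1],pts[:,0],1); print('near edge x=',a,'yaw deg',np.degrees(np.arctan(-a[0])),np.std(pts[:,0]-np.polyval(a,pts[:,1])))
for nm,lo,hi in(('left',105,125),('right',338,358)):
    p=[]
    for v in range(155,220):
        e=edge(z[v],.022,lo,hi)
        if len(e): p.append(onplane(f,e[0],v,.042)[0,:2])
    p=np.array(p); b=np.polyfit(p[:,0],p[:,1],1); print(nm,'y=',b,'at x .49:',np.polyval(b,.49),np.degrees(np.arctan(b[0])))
p=[]
for u in range(165,295):
    e=edge(z[:,u],.03,100,116)
    if len(e): p.append(onplane(f,u,e[0],.054)[0,:2])
p=np.array(p); b=np.polyfit(p[:,1],p[:,0],1); print('back outer x',b,np.polyval(b,.03))
for nm,lo,hi in(('L out',154,163),('L in',163,170),('M left wall r',193,201),('M left in',204,211),('R wall l',247,252.),('R in',254,260),('R right',291,297),('R out',296,303)):
    y=[]
    for v in range(118,142):
        e=edge(z[v],.046 if 'out' not in nm else .03,int(lo),int(hi))
        if len(e): y.append(onplane(f,e[0],v,.054)[0,1])
    print(nm,np.mean(y).round(4),np.std(y).round(4),len(y))
m=z[200:220,218:240]>.07; v,u=np.where(m); print('tin',onplane(f,u+218,v+200,.087)[:,:2].mean(0))
# scene cross-check: blocks
g=dict(np.load('scene0.npz'));Q=cloud(g)
sel=(abs(Q[...,2]-.062)<.006)
for nm,c in dict(wide=(.489,.191),narrow=(.505,-.115)).items():
    m=(sel&(np.hypot(Q[...,0]-c[0],Q[...,1]-c[1])<.09)).astype(np.uint8); m=cv2.morphologyEx(m,cv2.MORPH_OPEN,np.ones((3,3)))
    v,u=np.where(m); print(nm,len(v),cv2.minAreaRect((onplane(g,u,v,.062)[:,:2]*1000).astype(np.float32)))
```

```text
near edge x= [-0.00803957  0.36802455] yaw deg 0.46062347132950626 0.0008636109543616469
left y= [0.01456069 0.36980153] at x .49: 0.37693626659041773 0.8342073799276177
right y= [ 0.01169307 -0.32882323] at x .49: -0.323093630857831 0.66993298756588
back outer x [-0.00894676  0.71841534] 0.7181469399228887
L out 0.24 0.0002 24
L in 0.2159 0.0001 24
M left wall r 0.1225 0.0 24
M left in 0.0924 0.0 24
R wall l -0.0352 0.0013 24
R in -0.0562 0.0012 24
R right -0.1672 0.0003 24
R out -0.1823 0.0003 24
tin [0.4101712  0.02937023]
wide 995 ((486.8360900878906, 187.536376953125), (127.04837799072266, 104.01287841796875), 78.3436050415039)
narrow 1096 ((504.47271728515625, -117.76531219482422), (93.40930938720703, 102.69869995117188), 88.51158905029297)
```

>>> carry_out(deltas="0 0 0 0 0 -7 0.6; 0 0 0 0 0 -7 0.6; 0 0 0 0 0 -6.8 0.6; -1.8 -3.9 0 0 0 0 0.6; -1.8 -3.9 0 0 0 0 0.6; -1.8 -3.9 0 0 0 0 0.6; -1.8 -3.9 0 0 0 0 0.6; -1.8 -3.9 0 0 0 0 0.6; -1.8 -3.9 0 0 0 0 0.6; -1.8 -3.9 0 0 0 0 0.6")

```text
t: 1.1
tool_pos: [0.3457, 0.3123, 0.2225]
tool_rot: [-0.004, 1.0, -0.0, -0.0]
ft_force: [-0.0, -0.0, 0.1]
width: 0.0704
grip_force: 0.0
```

>>> carry_out(deltas="-1.7 -3.9 0 0 0 0 0.6; -1.8 -3.9 0 0 0 0 0.6; -1.8 -3.8 0 0 0 0 0.6; 0 0 5 0 0 0 0.6; 0 0 5 0 0 0 0.6; 0 0 4 0 0 0 0.6; 0 0 0 0 0 0 0.6")

```text
t: 1.8
tool_pos: [0.3961, 0.1965, 0.0786]
tool_rot: [-0.004, 1.0, -0.003, -0.004]
ft_force: [-0.8, -0.5, 0.5]
width: 0.0705
grip_force: 0.0
```

>>> carry_out(deltas="0 0 1.5 0 0 0 0.6; 0 0 1.4 0 0 0 0.6; 0 0 0 0 0 0 0.6; -1 0 0 0 0 0 0.6; -1 0 0 0 0 0 0.6; -1 0 0 0 0 0 0.6; -1 0 0 0 0 0 0.6; -1 0 0 0 0 0 0.6; -1 0 0 0 0 0 0.6; -0.8 0 0 0 0 0 0.6")

```text
t: 2.8
tool_pos: [0.4683, 0.1991, 0.0536]
tool_rot: [-0.004, 1.0, 0.0, -0.0]
ft_force: [-1.6, -0.0, 1.8]
width: 0.0702
grip_force: 0.8
```

>>> carry_out(deltas="1.5 0 0 0 0 0 0.36; 0.5 0 -4 0 0 0 0.36; 0 0 -4 0 0 0 0.36; 0 4 0 0 0 8.5 0.36; 0 4 0 0 0 8.5 0.36; 0 4 0 0 0 8.5 0.36; 0 0 0 0 0 8.5 0.36; 0 0 0 0 0 8.5 0.36; 0 0 0 0 0 8.5 0.36; 0 0 0 0 0 8.5 0.36")

```text
t: 3.8
tool_pos: [0.4645, 0.3172, 0.1336]
tool_rot: [0.495, 0.869, 0.0, 0.0]
ft_force: [-0.7, 0.3, 1.2]
width: 0.0598
grip_force: 0.0
```

```bash
cat >> h.py <<'E'
def blocks(n='top',tag=None,cs=None,zc=.062):
    f=grab(n); Q=cloud(f); 
    if tag: cv2.imwrite(f'pics/{tag}.png',f['pixels'][:,:,::-1])
    sel=(abs(Q[...,2]-.062)<.008)&(abs(Q[...,0]-.49)<.2)&(abs(Q[...,1]-.03)<.36)
    m=cv2.morphologyEx(sel.astype(np.uint8),cv2.MORPH_OPEN,np.ones((3,3)))
    k,l,s,c=cv2.connectedComponentsWithStats(m)
    for i in range(1,k):
        if s[i,4]>300:
            v,u=np.where(l==i); print(n,s[i],cv2.minAreaRect((onplane(f,u,v,zc)[:,:2]*1000).astype(np.float32)))
E
python3 -c "
from h import *
blocks('top','top1'); o=monitor.get_obs(); print(o['t'],o['tool_pos'],o['tool_rot'],o['joint_pos'])"
```

```text
top [ 151  152   41   34 1359] ((533.3292236328125, 200.35696411132812), (99.33314514160156, 119.2441635131836), 0.12898756563663483)
top [262 161  31  34 998] ((504.65423583984375, -115.27963256835938), (89.58570861816406, 98.66201782226562), 89.48143768310547)
3.85 [0.46445794 0.31720615 0.1335163 ] [4.98928920e-01 8.66642889e-01 1.25963011e-04 1.40906282e-04] [-0.94317705  0.40928454  0.33488313  1.86564042 -0.16840003  0.89374597
 -0.00201947]
```

>>> carry_out(deltas="0 0 0 0 0 7.4 0.36; 0 0 0 0 0 7.4 0.36; 0 0 0 0 0 7.4 0.36; 0 0 0 0 0 7.4 0.36; -1 3.3 0 0 0 0 0.36; -1 3.3 0 0 0 0 0.36; 0 0 4 0 0 0 0.36; 0 0 4 0 0 0 0.36; 0 0 0.6 0 0 0 0.36; 0 0 0 0 0 0 0.36")

```text
t: 4.85
tool_pos: [0.53, 0.298, 0.0469]
tool_rot: [0.698, 0.716, -0.001, -0.0]
ft_force: [1.1, -0.1, -0.0]
width: 0.0599
grip_force: 0.0
```

>>> carry_out(deltas="-1.4 0 0 0 0 0.9 0.36; -1.5 0 0 0 0 0 0.36; -1.5 0 0 0 0 0 0.36; -1.5 0 0 0 0 0 0.36; -1.5 0 0 0 0 0 0.36; -1.5 0 0 0 0 0 0.36; -1.5 0 0 0 0 0 0.36; -1.5 0 0 0 0 0 0.36; -1.5 0 0 0 0 0 0.36; -1.5 0 0 0 0 0 0.36")

```text
t: 5.85
tool_pos: [0.5318, 0.1483, 0.0476]
tool_rot: [0.704, 0.71, -0.0, -0.0]
ft_force: [-0.0, 1.6, 0.4]
width: 0.0595
grip_force: 0.7
```

>>> carry_out(deltas="-1 0 0 0 0 0 0.36; -1 0 0 0 0 0 0.36; -1 0 0 0 0 0 0.36; -1 0 0 0 0 0 0.36; -0.6 0 0 0 0 0 0.36; 0 0 0 0 0 0 0.36")

```text
t: 6.45
tool_pos: [0.5322, 0.1022, 0.0476]
tool_rot: [0.705, 0.71, -0.0, 0.0]
ft_force: [-0.1, -0.1, -0.1]
width: 0.0597
grip_force: 0.0
```

```bash
python3 -c "
from h import *
blocks('top','top2'); blocks('scene'); o=monitor.get_obs(); print(o['t'],o['tool_pos'],o['tool_rot'])"
```

```text
top [ 211  152   38   34 1228] ((532.4445190429688, 26.134868621826172), (110.27264404296875, 98.86427307128906), 89.60923767089844)
top [262 161  31  34 992] ((504.6511535644531, -115.27960205078125), (89.58570861816406, 98.66815185546875), 89.48143768310547)
scene [ 252  161   52   43 1278] ((531.15478515625, 30.50200653076172), (102.41618347167969, 138.2129669189453), 0.4631703495979309)
scene [ 217  195   50   39 1121] ((504.942626953125, -118.60360717773438), (94.71922302246094, 103.85059356689453), 88.28730773925781)
6.55 [0.53218673 0.1033989  0.04755056] [ 7.04255665e-01  7.09946437e-01 -1.14532990e-04 -3.58777304e-05]
```

>>> carry_out(deltas="2 0 0 0 0 0 0.6; 0 0 -4.5 0 0 0 0.6; 3 0 -4.5 0 0 0 0.6; 3 -4 0 0 0 0 0.6; 0 -4 0 0 0 -8.5 0.6; 0 0 0 0 0 -8.5 0.6; 0 0 0 0 0 -8.5 0.6; 0 0 0 0 0 -8.5 0.6; 0 0 0 0 0 -8.5 0.6; 0 0 0 0 0 -8.5 0.6")

```text
t: 7.55
tool_pos: [0.4514, 0.1811, 0.1343]
tool_rot: [0.327, 0.945, 0.0, 0.0]
ft_force: [-0.0, 1.6, 0.6]
width: 0.0701
grip_force: 0.0
```

```bash
python3 -c "
from h import *
blocks('top','top3'); o=monitor.get_obs(); print(o['t'],o['tool_pos'],o['tool_rot'])"
```

```text
top [ 208  152   41   34 1370] ((532.4599609375, 30.688190460205078), (119.42162322998047, 98.84703063964844), 89.6337661743164)
top [262 161  31  33 997] ((506.05743408203125, -115.29232788085938), (89.58570861816406, 95.85551452636719), 89.48143768310547)
7.6 [0.4514106  0.18101759 0.13426731] [ 3.22389328e-01  9.46607162e-01 -3.33798533e-05  1.33522328e-05]
```

>>> carry_out(deltas="0 0 0 0 0 -7.6 0.6; 0 0 0 0 0 -7.6 0.6; 0 0 0 0 0 -7.6 0.6; 0 0 0 0 0 -7.6 0.6; 0 0 0 0 0 -7.6 0.6; 0 -3.8 0 0 0 0 0.6; 0 -3.8 0 0 0 0 0.6; 0 -3.7 0 0 0 0 0.6; -0.3 -3.7 0 0 0 0 0.6; 0 0 0 0 0 0 0.6")

```text
t: 8.6
tool_pos: [0.4532, 0.026, 0.1344]
tool_rot: [0.009, 1.0, -0.001, 0.0]
ft_force: [0.1, 0.0, 0.2]
width: 0.07
grip_force: 0.0
```

>>> carry_out(deltas="0 0.5 0 0 0 -1.5 0.6; 0 0 3 0 0 0 0.6; 0 0 3 0 0 0 0.6; 0 0 2 0 0 0 0.6; 0 0 0.7 0 0 0 0.6; 0 0 0 0 0 0 0.6")

```text
t: 9.2
tool_pos: [0.4527, 0.0369, 0.0466]
tool_rot: [-0.009, 1.0, -0.0, -0.001]
ft_force: [-0.1, 0.3, 0.3]
width: 0.0702
grip_force: 0.0
```

>>> carry_out(deltas="0 -0.6 0 0 0 0.5 0.6; 0 0 0 0 0 0 0.6; -1.5 0 0 0 0 0 0.6; -1 0 0 0 0 0 0.6; -1 -0.1 0 0 0 0 0.6; -1 -0.1 0 0 0 0 0.6; -1 -0.1 0 0 0 0 0.6; -0.8 0 0 0 0 0 0.6; -0.8 0 0 0 0 0 0.6; 0 0 0 0 0 0 0.6")

```text
t: 10.2
tool_pos: [0.5258, 0.0272, 0.0472]
tool_rot: [-0.004, 1.0, -0.0, 0.001]
ft_force: [0.8, -0.1, 0.1]
width: 0.0704
grip_force: 0.0
```

```bash
python3 -c "
from h import *
blocks('top','top4'); o=monitor.get_obs(); print(o['t'],o['tool_pos'],o['tool_rot'],o['ft_force'])
f=grab('wrist'); cv2.imwrite('pics/w4.png',f['pixels'][:,:,::-1])"
```

```text
top [262 161  31  34 996] ((504.65423583984375, -115.27963256835938), (89.58570861816406, 98.66201782226562), 89.48143768310547)
10.25 [0.52506859 0.02711875 0.04714095] [-4.06056184e-03  9.99991704e-01 -3.51530838e-05  3.21081803e-04] [ 0.19751244 -0.25574849  0.01425624]
```

View pics/w4.png

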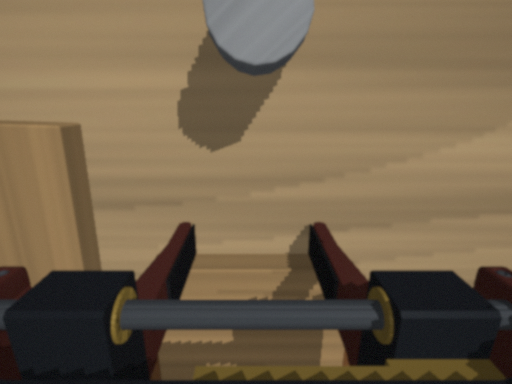

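The wrist view looks back at the tin (258,30) and the narrow block at left; the wide block's rear is between the fingers. No resistance so far, so I'll push on.

>>> carry_out(deltas="-1 0 0 0 0 0 0.6; -1 0 0 0 0 0 0.6; -1 0 0 0 0 0 0.6; -1 0 0 0 0 0 0.6; -1 0 0 0 0 0 0.6; -0.8 0 0 0 0 0 0.6; -0.6 0 0 0 0 0 0.6; -0.4 0 0 0 0 0 0.6; 0 0 0 0 0 0 0.6; 0 0 0 0 0 0 0.6")

```text
t: 11.3
tool_pos: [0.5923, 0.0277, 0.0472]
tool_rot: [-0.004, 1.0, 0.0, -0.0]
ft_force: [-0.7, 1.1, -0.6]
width: 0.0699
grip_force: 0.0
```

>>> carry_out(deltas="2 0 0 0 0 0 0.36; 0 0 -4.5 0 0 0 0.36; 0 0 -4.5 0 0 0 0.36; 2 -4 0 0 0 0 0.36; 2 -4 0 0 0 0 0.36; 0 -4 0 0 0 8.5 0.36; 0 0 0 0 0 8.5 0.36; 0 0 0 0 0 8.5 0.36; 0 0 0 0 0 8.5 0.36; 0 0 0 0 0 8.5 0.36")

```text
t: 12.3
tool_pos: [0.533, -0.0928, 0.1374]
tool_rot: [0.362, 0.932, 0.0, 0.0]
ft_force: [-0.3, 1.3, -0.4]
width: 0.0594
grip_force: 0.0
```

```bash
python3 -c "
from h import *
blocks('top','top5'); o=monitor.get_obs(); print(o['t'],o['tool_pos'],o['tool_rot'])
f=grab('top');Q=cloud(f)
m=(abs(Q[...,0]-.65)<.055)&(abs(Q[...,1]-.028)<.07)&(abs(Q[...,2]-.042)<.008); v,u=np.where(m)
print(len(v),cv2.minAreaRect((onplane(f,u,v,.042)[:,:2]*1000).astype(np.float32)))
p=Q[m]; A=np.c_[p[:,:2]-[.65,.028],np.ones(len(p))]; print(np.linalg.lstsq(A,p[:,2],rcond=None)[0])
a=f['pixels'][95:235,105:355,::-1]; b=grab('scene')['pixels'][100:300,150:400,::-1]
cv2.imwrite('pics/c5.png',np.vstack([cv2.resize(a,(500,280)),cv2.resize(b,(375,300)).copy() if 0 else cv2.copyMakeBorder(cv2.resize(b,(375,300)),0,0,0,125,0)]))"
```

```text
12.35 [ 0.53308076 -0.09269652  0.13732341] [ 3.65580353e-01  9.30779752e-01  2.41832569e-04 -2.92859098e-05]
1293 ((649.5919799804688, 29.658348083496094), (131.19163513183594, 110.89846801757812), 89.66539001464844)
[ 5.12814294e-05 -6.42387210e-03  4.30145225e-02]
```

View pics/c5.png

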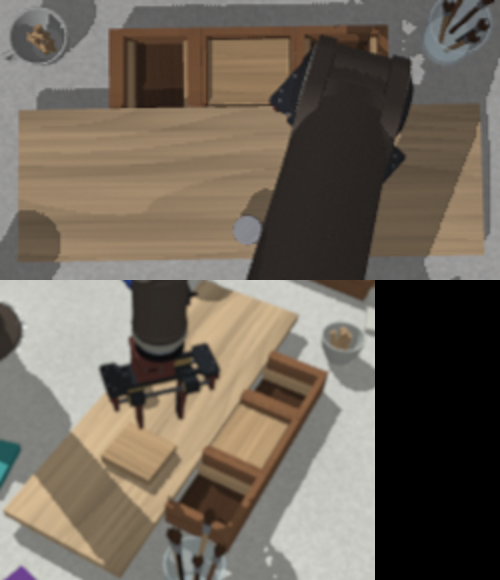

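The picture shows the wide block lying flush in the centre slot, with its plane at z 0.043 and no slope. Next is the narrow block.

>>> carry_out(deltas="0 0 0 0 0 7.7 0.36; 0 0 0 0 0 7.7 0.36; 0 0 0 0 0 7.7 0.36; 0 0 0 0 0 7.7 0.36; 0 0 0 0 0 7.7 0.36; 0 0 0 0 0 7.7 0.36; -3.5 -1 0 0 0 0 0.36; -3.5 -1 0 0 0 0 0.36; -3.5 -0.8 0 0 0 0 0.36; 0 0 0 0 0 0 0.36")

```text
t: 13.45
tool_pos: [0.5069, -0.204, 0.1378]
tool_rot: [0.697, 0.717, -0.001, 0.001]
ft_force: [-0.1, -0.5, 0.4]
width: 0.0601
grip_force: 0.0
```

>>> carry_out(deltas="0 -0.2 3 0 0 0.4 0.36; 0 0 3 0 0 0 0.36; 0 0 3 0 0 0 0.36; 0 0 0 0 0 0 0.36; 1 0 0 0 0 0 0.36; 1.5 0 0 0 0 0 0.36; 1.5 0 0 0 0 0 0.36; 1.5 0 0 0 0 0 0.36; 1.5 0 0 0 0 0 0.36; 1.5 0 0 0 0 0 0.36")

```text
t: 14.45
tool_pos: [0.5053, -0.1121, 0.0489]
tool_rot: [0.698, 0.716, 0.001, 0.0]
ft_force: [0.4, -0.2, 0.8]
width: 0.0599
grip_force: 0.2
```

>>> carry_out(deltas="1.5 0 0 0 0 0 0.36; 1.5 0 0 0 0 0 0.36; 1.5 0 0 0 0 0 0.36; 1.5 0 0 0 0 0 0.36; 1.5 0 0 0 0 0 0.36; 0 0 0 0 0 0 0.36")

```text
t: 15.05
tool_pos: [0.5034, -0.0355, 0.0486]
tool_rot: [0.697, 0.717, 0.001, -0.0]
ft_force: [-0.1, 0.3, -0.1]
width: 0.0602
grip_force: 0.0
```

```bash
python3 -c "
from h import *
blocks('top','top6'); blocks('scene'); o=monitor.get_obs(); print(o['t'],o['tool_pos'],o['tool_rot'])"
```

```text
15.15 [ 0.50330967 -0.03810901  0.04832011] [6.97815296e-01 7.16277326e-01 7.04260831e-04 3.30318138e-04]
```

>>> carry_out(deltas="1.5 0 0 0 0 0.5 0.36; 1.5 0.1 0 0 0 0.5 0.36; 1.5 0 0 0 0 0 0.36; 1.5 0.1 0 0 0 0 0.36; 1.5 0 0 0 0 0 0.36; 1.5 0 0 0 0 0 0.36; 1.5 0 0 0 0 0 0.36; 1.5 0 0 0 0 0 0.36; 1.5 0 0 0 0 0 0.36; 0 0 0 0 0 0 0.36")

```text
t: 16.15
tool_pos: [0.5034, 0.0992, 0.047]
tool_rot: [0.704, 0.711, 0.0, -0.0]
ft_force: [-0.6, 0.1, 0.1]
width: 0.0595
grip_force: 0.0
```

```bash
python3 -c "
from h import *
blocks('top','top7'); blocks('scene'); o=monitor.get_obs(); print(o['t'],o['tool_pos'],o['tool_rot'])"
```

```text
16.25 [0.50339729 0.09664272 0.04712834] [ 7.04406457e-01  7.09796818e-01 -1.45090235e-04  3.13783034e-06]
```

>>> carry_out(deltas="0.8 0 0 0 0 0 0.36; 0.6 0 0 0 0 0 0.36; 0 0 0 0 0 0 0.36; -2 0 0 0 0 0 0.1; 0 0 -4.5 0 0 0 0.1; -2 0 -4.5 0 0 0 0.1; -4 -4 0 0 0 0 0.1; 0 -4 0 0 0 -8.5 0.1; 0 0 0 0 0 -8.5 0.1; 0 0 0 0 0 -8.5 0.1")

```text
t: 17.25
tool_pos: [0.4276, 0.0344, 0.1376]
tool_rot: [0.528, 0.849, 0.001, -0.0]
ft_force: [-0.1, 0.3, 0.3]
width: 0.0482
grip_force: 0.0
```

```bash
python3 -c "
from h import *
blocks('top','top8'); blocks('scene'); o=monitor.get_obs(); print(o['t'],o['tool_pos'],o['tool_rot'])"
```

```text
top [167 162  30  34 761] ((503.24957275390625, 168.76133728027344), (98.16737365722656, 86.34917449951172), 0.3475680649280548)
scene [270 133  43  31 783] ((500.22216796875, 164.46151733398438), (102.42838287353516, 97.03106689453125), 0.6038902401924133)
17.35 [0.42851739 0.03438598 0.13755694] [5.30093939e-01 8.47938729e-01 5.72776697e-04 1.99201897e-06]
```

>>> carry_out(deltas="0 0 0 0 0 -8.1 0.1; 0 0 0 0 0 -8.1 0.1; 0 0 0 0 0 -8.1 0.1; 0 0 0 0 0 -8.1 0.1; 0 0 0 0 0 -8.1 0.1; 0 0 0 0 0 -8.1 0.1; 0 0 0 0 0 -8.1 0.1; 0 0 0 0 0 -7.8 0.1; 0 4 0 0 0 0 0.1; 0 4 0 0 0 0 0.1")

```text
t: 18.35
tool_pos: [0.4285, 0.1143, 0.1373]
tool_rot: [0.001, 1.0, -0.0, 0.0]
ft_force: [0.3, 0.0, 0.3]
width: 0.0484
grip_force: 0.0
```

>>> carry_out(deltas="0 4 0 0 0 0 0.1; 0 1.4 0 0 0 0 0.1; 0 0 0 0 0 0 0.1; 0 0 0 0 0 0 0.1")

```text
t: 18.75
tool_pos: [0.4277, 0.1671, 0.137]
tool_rot: [-0.002, 1.0, -0.001, -0.0]
ft_force: [-0.1, -0.7, -0.4]
width: 0.0477
grip_force: 0.0
```

>>> carry_out(deltas="0 0 3 0 0 0 0.1; 0 0 3 0 0 0 0.1; 0 0 3 0 0 -0.3 0.1; 0 0 0 0 0 0 0.1; -1.5 0 0 0 0 0 0.1; -1 0 0 0 0 0 0.1; -1.2 0 0 0 0 0 0.1; -1.2 0 0 0 0 0 0.1; -1.2 0 0 0 0 0 0.1; -1 0 0 0 0 0 0.1")

```text
t: 19.75
tool_pos: [0.4902, 0.1684, 0.0461]
tool_rot: [-0.007, 1.0, -0.001, -0.009]
ft_force: [-42.7, -2.8, 31.0]
width: 0.0485
grip_force: 22.0
```

>>> carry_out(deltas="-1 0 0 0 0 0 0.1; -1 0 0 0 0 0 0.1; -1 0 0 0 0 0 0.1; -1 0 0 0 0 0 0.1; -1 0 0 0 0 0 0.1; -1 0 0 0 0 0 0.1; 0 0 0 0 0 0 0.1")

```text
t: 20.45
tool_pos: [0.5605, 0.1699, 0.0474]
tool_rot: [-0.006, 1.0, 0.0, 0.001]
ft_force: [-0.4, -0.3, 0.4]
width: 0.0485
grip_force: 0.0
```

```bash
python3 -c "
from h import *
o=monitor.get_obs(); print(o['t'],o['tool_pos'],o['tool_rot'],o['ft_force'])
a=grab('top')['pixels'][95:235,105:355,::-1]; b=grab('scene')['pixels'][80:240,190:400,::-1]
cv2.imwrite('pics/c9.png',np.vstack([cv2.resize(a,(500,280)),cv2.copyMakeBorder(cv2.resize(b,(394,300)),0,0,0,106,0)]))"
```

```text
20.45 [0.56054307 0.16992443 0.04735247] [-5.59457125e-03  9.99983995e-01  4.33136447e-05  8.42129284e-04] [-0.40400676 -0.34426444  0.43668345]
```

View pics/c9.png

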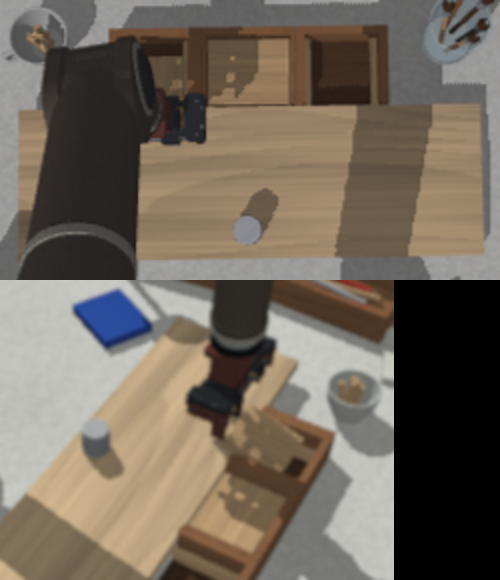

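The narrow block is entering the left slot between the walls, about two-thirds in. I'll finish the push gently: TCP x is 0.5605 and the target is about 0.592.

>>> carry_out(deltas="-0.7 0 0 0 0 0 0.1; -0.7 0 0 0 0 0 0.1; -0.7 0 0 0 0 0 0.1; -0.6 0 0 0 0 0 0.1; -0.5 0 0 0 0 0 0.1; 0 0 0 0 0 0 0.1; 0 0 0 0 0 0 0.1")

```text
t: 21.25
tool_pos: [0.5907, 0.1703, 0.0471]
tool_rot: [-0.006, 1.0, -0.0, -0.0]
ft_force: [-0.3, -0.2, -0.3]
width: 0.0482
grip_force: 0.0
```

>>> carry_out(deltas="2 0 0 0 0 0 0.1; 0 0 -4.5 0 0 0 0.1; 0 0 -4.5 0 0 0 0.1; 3 -4 -4 0 0 0 0.1; 3 -4 -4 0 0 0 0.1; 0 -4 0 0 0 0 0.1; 0 -4 0 0 0 0 0.1; 0 0 0 0 0 0 0.1")

```text
t: 22.05
tool_pos: [0.5251, 0.0212, 0.2007]
tool_rot: [-0.002, 1.0, -0.001, 0.001]
ft_force: [0.5, 0.2, 0.2]
width: 0.0484
grip_force: 0.0
```

```bash
python3 -c "
from h import *
f=grab('top');Q=cloud(f)
for y0,w in ((.0285,.068),(.169,.052)):
    m=(abs(Q[...,0]-.65)<.06)&(abs(Q[...,1]-y0)<w)&(abs(Q[...,2]-.042)<.015); m=cv2.morphologyEx(m.astype(np.uint8),cv2.MORPH_OPEN,np.ones((3,3)))>0; v,u=np.where(m)
    p=Q[m]; p=p[abs(p[:,0]-.65)<.04]; p=p[abs(p[:,1]-y0)<w-.018]; A=np.c_[p[:,:2]-[.65,y0],np.ones(len(p))]; print(len(p),np.linalg.lstsq(A,p[:,2],rcond=None)[0].round(4))
v,u=np.where(cv2.morphologyEx((Q[...,2]>.07).astype(np.uint8),2,np.ones((3,3)))[200:222,218:242]); print('tin',onplane(f,u+218,v+200,.087)[:,:2].mean(0))
a=f['pixels'][95:235,105:355,::-1]; b=grab('scene')['pixels'][80:240,190:400,::-1]
cv2.imwrite('pics/c10.png',np.vstack([cv2.resize(a,(500,280)),cv2.copyMakeBorder(cv2.resize(b,(394,300)),0,0,0,106,0)]))"
```

```text
1 [ 0.0016 -0.002   0.0411]
403 [ 0.0081 -0.0092  0.0431]
tin [0.40708977 0.025459  ]
```

View pics/c10.png

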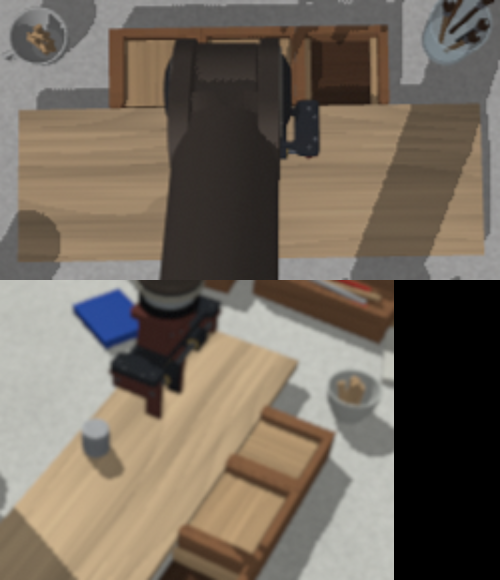

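Both blocks lie flush: narrow in the left slot at z 0.043, wide in the centre. The right slot is empty, and the tin looks unmoved in the scene view. Handing in.

```bash
python3 -c "
from cell import r
print(r.hand_in())"
```

```text
the job is handed in; nothing more can be done
None
```

I pushed both blocks into their own slots, where they measured flush with the board, left the third slot empty, kept off the tin, jar and cup, and handed in at about 22 s; wrist force read 42.7 N along x (31.0 N vertical) as the narrow block met its slot mouth, then fell back to about zero.

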